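# Stack three spacer rings on the inclined arbor under its spring catches

## Task

Thread the three aluminium spacer rings onto the leaning arbor in order of thickness, thickest first and thinnest last. Press them down past the spring catches and against the sprung seat plate, firmly, until the catches have snapped out over the last ring, and let go, so that they hold the whole stack down square on the seat. Leave the other things on the bench where they lie.

Things in the scene. Friction and masses are not known exactly. Their poses are not given: they have to be found in the camera images.
- arbor: Steel round post, 26 mm diameter, fixed on the stand. Origin: on its axis, about 74 mm above the bench, level with the top of the unloaded seat plate. z axis: along the post to its tip, leaning 0.30 rad from vertical to the frame's own -x side, roughly towards the robot. Rings have 1.8 mm clearance on it all round. With the stack latched the ring centres lie 7.5, 27.5 and 40.5 mm up from the origin.
- seat_plate (a joint): Steel plate, 74 mm across, 8 mm thick, round the foot of the arbor, on a spring: 0 when unloaded, grows as it is pushed down along the arbor, 0.009 m at its stop. Takes about 4 N to start and 11 N at the stop. The rings sit on it. The three rings together are 50 mm thick, so it must go down over 4.5 mm (best 6 to 7 mm) before the catches clear the last ring; released, the latched stack rests at about 0.0045.
- arbor_tip (a point): Tip of the arbor, on its axis, 74 mm up from the arbor's origin. The post is straight to 60 mm, then tapers to the 12 mm wide tip.
- catches (a point): Point on the arbor's axis 45.5 mm up from its origin: lower edge of three spring catches, 120 degrees apart, 4.2 mm proud of the post, sloped above, square below. A ring put on the post rests loosely on them, its lower face about 54 mm up. Pushed down with some 5 to 18 N they yield and rub in the bore until the ring's upper face is below them, then spring out over it; below them rings slide easily.
- ring_thick_mid (a point): Centre (half-way up, on the axis) of the thickest of three plain aluminium spacer rings: outside diameter 62 mm, bore 29.6 mm, 24 mm thick. Lies flat on the bench at the start, its z axis along the ring's axis. Both faces are alike. About 150 g, give or take 40 per cent.
- ring_middle_mid (a point): Centre (half-way up, on the axis) of the middle one of three plain aluminium spacer rings: outside diameter 62 mm, bore 29.6 mm, 16 mm thick. Lies flat on the bench at the start, its z axis along the ring's axis. Both faces are alike. About 100 g, give or take 40 per cent.
- ring_thin_mid (a point): Centre (half-way up, on the axis) of the thinnest of three plain aluminium spacer rings: outside diameter 62 mm, bore 29.6 mm, 10 mm thick. Lies flat on the bench at the start, its z axis along the ring's axis. Both faces are alike. About 65 g, give or take 40 per cent.
- ring_thick: The thickest ring; origin at the centre of its lower face.
- ring_middle: The middle ring; origin at the centre of its lower face.
- ring_thin: The thinnest ring; origin at the centre of its lower face.
- stand: The fixed dark base plate (130 x 110 x 12 mm, bolted to the bench) with the grey block and the arbor on it; origin at the centre of its underside on the bench.
- block: Bystander: aluminium offcut block 30 x 50 x 25 mm, longer along its y; origin at the centre of its underside.
- pen: Bystander: marker, 17 mm thick, 131 mm long along its y; origin under its centre.
- wrench: Bystander: spanner 24 x 158 x 8 mm, long along its y; origin under its centre.
- roll: Bystander: roll of black tape, 55 mm across, 19 mm high; origin under its centre.
- bar: Bystander: copper bar 30 x 120 x 10 mm, long along its y; origin under its centre.
Not all that is in view belongs to the job. What is shaped like the ring_thick but turquoise is not meant. What is shaped like the ring_middle but green is not meant.

How it is judged:
By the outcome, as a careful person would: the job done as asked, in the order asked, and still so for the second after the job is handed in, with the robot touching nothing.
It also fails if it takes over 72 s, if anything falls off the work surface, if the arm or the gripper's body presses on something with over 40 N, if the wrist force passes 120 N, or if a joint passes its speed limit or range.

## Robot

A 7-joint arm with a two-finger parallel gripper is mounted at the origin on a cart in front of the work surface, level with it; the furniture and walls round the work are solid. World frame = base frame: x ahead of the robot, y to its left, z up, the work surface at z = 0. Lengths are in m, angles in rad, forces in N, time in s.
With the tool pointing down it reaches from about 0.425 to 0.8 m from the base axis. Payload 8.3 kg.
Tool frame: the origin (TCP) lies at the centre of the arm's flange, where the gripper is bolted on; the fingertips stand 173 mm ahead of it and the grasp point (between the pads) lies 155 mm ahead of it (bot.finger_overhang is the z of the fingertips in the tool frame, in m); z points along the fingers, y is the line along which they close (so a half turn about z gives the same grasp; the last joint's range is limited). The gripper opens to 85 mm and grips with 20 to 120 N. Pads are 22 mm wide; open, the fingers measure 114 mm over their backs; the gripper's body (76 mm by 85 mm) begins 54 mm behind the grasp point. The pads swing forward as they close: fully open they stand 13 mm farther back than shut.
Start: joints at [-1.195, 0.383, 0.016, 1.37, -0.006, 1.388, -0.046], TCP at [0.265, 0.566, 0.405] pointing down, gripper open.
Joint ranges: [-2.95, 2.95], [-0.25, 2.06], [-1.52, 1.56], [0.18, 2.33], [-1.44, 4.58], [0.02, 2.06], [-3.01, 3.01]. Speed limits (rad/s): [2.39, 2.39, 3.01, 3.01, 3.14, 3.14, 3.14].

## Interface

Orientations are given as a unit quaternion [w, x, y, z].
In Python, from plant import bot, eyes gives the robot as it stands. The module is installed in compiled form; this text tells all that it offers.
- The arm moves only by the shell command python3 -m pendant 'ROWS'. ROWS is JSON, a list of rows, each a list of 3 entries, a list of its own where there are three numbers: the closure, from -1 (fully open) to 1 (shut), then the shift along the tool's x, y, z in units of 100 mm (1.0 is 100 mm), then the turn, a rotation vector about the tool's x, y, z in units of 180 degrees (1.0 is 180 degrees). In form: [[grip, [tx, ty, tz], [ax, ay, az]], ...]. A call has 1 to 12 rows; each row is the pose to reach, as a shift and turn from the pose commanded when the call began, along the tool's axes at that moment, turning the shorter way round; what a row does not reach only later rows make up. A row lasts 1/10 s, in which the tool goes at most 50 mm and 8.59 degrees, less where a joint would pass 70% of its speed; a pose out of reach is approached as far as the arm can. A call with a number of a shift or a turn outside -1 to 1 is refused whole. A call with a gripper value outside its range is refused whole. The fingers move at their own pace and stop on an object; the grip force is fixed at half the most. Time passes only in rows, so rows that repeat a pose let the fingers close. It gives the time, the measured TCP pose, the force, the opening and the grip force at its end, in the units of the state.
- bot.sense(): the state, without advancing time (a new reading comes with each control period).
- eyes.read_camera(name): name is "side" or "top" or "wrist"; returns a dict with "img" (480x640x3 uint8, red, green, blue), "intrinsics" (3x3 intrinsics, pixels), "world_from_camera" (4x4, takes a point from camera to world coordinates). Camera axes: x right, y up, looking along -z (the intrinsics and any distortion apply to the point x, -y, -z); pixel columns grow to the right and rows downward; lengths in m; the calibration is good to about 2 mm. The wrist camera is an equidistant fisheye: a pixel r from the principal point sees the ray r / f radians off the axis. A picture is of the moment at which its call begins. There is no depth.
- bot.sign_off(): hands the job in; it is judged then, once.
The state is a dict: "t": time; "qpos": joint angles; "dq": joint speeds; "joint_efforts": joint torques, N m; "ee_pos": TCP position; "tcp_rot": TCP orientation; "contact_force": force on the tool from outside, world axes, zero at the start; "wrist_torque": the same for the moment, N m; "opening": opening from 0.0 (shut) to 1.0 (fully open); "grasp_force": force on a finger pad.
Only numpy, scipy, OpenCV 4.12 (cv2) and the standard library are available. Lean on these libraries where they do the work, as an engineer would, in place of code of your own. Each camera call takes 0.05 s, during which the arm holds its last target. There are 200 camera calls.

## Working session

There is one attempt and no reset: what is moved stays moved. The work goes in short steps, Python scripts to look and compute and a shell command to move; the robot and the scene stay as the last step left them, time stands still between calls to the robot, and variables do not carry over. Pictures are saved under pics/ and viewed, at most 10 in all, crops included, and the job is handed in when it is done.

```bash
mkdir -p pics; python3 - <<'E'
from plant import bot,eyes
import cv2,numpy as np
s=bot.sense();print(s)
for n in("top","side"):
    c=eyes.read_camera(n);cv2.imwrite(f"pics/{n}.png",c["img"][:,:,::-1]);print(n,c["intrinsics"],c["world_from_camera"].round(4))
E
```

```text
{'t': 0.0, 'qpos': array([-1.19489199,  0.38422637,  0.01638316,  1.37116214, -0.00630095,
        1.38819234, -0.04649512]), 'dq': array([-7.48523180e-04,  1.08524620e-03, -2.91218894e-04,  1.82276455e-03,
        6.46974256e-04,  9.54731075e-05,  1.14208126e-03]), 'joint_efforts': array([ 4.13044963e-04, -6.27607012e+01,  8.44297595e-01, -3.71819186e+01,
        1.65454298e-02,  1.45629692e-02, -3.28258056e-05]), 'ee_pos': array([0.26543136, 0.56565238, 0.40368234]), 'tcp_rot': array([-1.92841807e-04,  2.17616834e-01,  9.76033797e-01, -9.50013314e-04]), 'contact_force': array([ 0.25846528, -0.26261928, -0.29976716]), 'wrist_torque': array([-0.04433456, -0.01554583,  0.02622114]), 'grasp_force': 0.0, 'opening': 1.002767290308153}
top [[559.06503342   0.         317.44139336]
 [  0.         559.06503342 251.20965292]
 [  0.           0.           1.        ]] [[ 2.7900e-02  9.9550e-01 -9.0600e-02  4.4190e-01]
 [-9.9960e-01  2.7900e-02 -8.0000e-04 -2.6110e-01]
 [ 1.7000e-03  9.0500e-02  9.9590e-01  1.2891e+00]
 [ 0.0000e+00  0.0000e+00  0.0000e+00  1.0000e+00]]
side [[479.50357514   0.         317.75245007]
 [  0.         479.50357514 243.95183035]
 [  0.           0.           1.        ]] [[ 0.9995  0.0248 -0.0199  0.4962]
 [-0.0313  0.6507 -0.7587 -0.9392]
 [-0.0058  0.7589  0.6512  0.7061]
 [ 0.      0.      0.      1.    ]]
```

View pics/top.png

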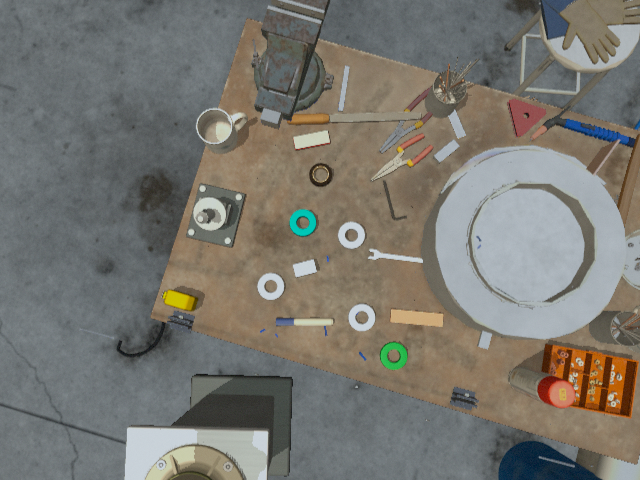

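View pics/side.png

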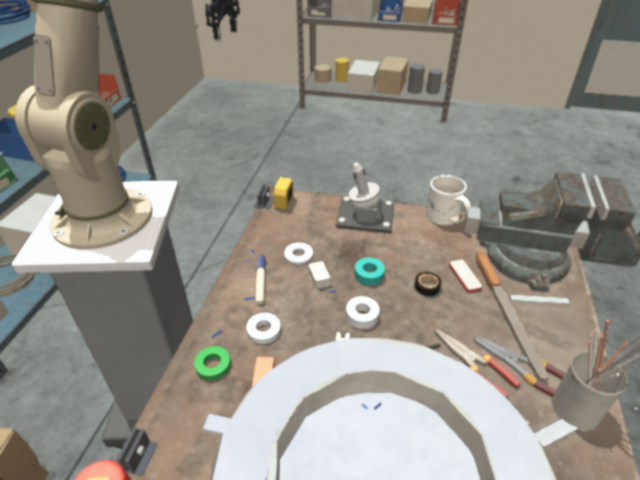

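The white ring candidates in top view are at (351,235), (271,286) and (362,317). They match side view (363,312), the tallest; (298,253), the flattest; and (264,328). The turquoise ring (303,222) and green ring (394,356) are decoys. I'll confirm this in an enlarged composite that also shows the stand.

```bash
cat > h.py <<'E'
import numpy as np,cv2
from plant import bot,eyes
from scipy.spatial.transform import Rotation as R
def rot(q): return R.from_quat(np.r_[q[1:],q[0]])
def ray(c,u,v):
    K,T=c["intrinsics"],c["world_from_camera"]
    d=T[:3,:3]@np.array([(u-K[0,2])/K[0,0],-(v-K[1,2])/K[1,1],-1]);return T[:3,3],d
def at_z(c,u,v,z):
    o,d=ray(c,u,v);return o+d*(z-o[2])/d[2]
def proj(c,P):
    K,T=c["intrinsics"],c["world_from_camera"]
    p=(np.atleast_2d(P)-T[:3,3])@T[:3,:3]
    return np.c_[K[0,0]*p[:,0]/-p[:,2]+K[0,2],-K[1,1]*p[:,1]/-p[:,2]+K[1,2]]
E
python3 - <<'E'
import cv2,numpy as np
t=cv2.imread("pics/top.png");s=cv2.imread("pics/side.png")
def cr(i,x,y,w,h,W,H): return cv2.resize(i[y:y+h,x:x+w],(W,H),interpolation=cv2.INTER_CUBIC)
a=cr(t,180,175,70,75,373,400); b=cr(s,325,155,80,80,400,400)
row=np.zeros((400,800,3),np.uint8);row[:,:373]=a;row[:,380:780]=b
r2=np.hstack([cr(s,*p,50,50,200,200) for p in((273,228),(338,288),(239,303),(345,247))])
cv2.imwrite("pics/comp.png",np.vstack([row,r2]))
E
python3 - <<'E'
from h import *
t=eyes.read_camera("top");s=eyes.read_camera("side")
import pickle;pickle.dump((t,s),open("cams.pkl","wb"))
def seg(im,u,v,w=24):
    hsv=cv2.cvtColor(im,cv2.COLOR_RGB2HSV)
    m=((hsv[...,1]<60)&(hsv[...,2]>150)).astype(np.uint8)
    n,l,st,ce=cv2.connectedComponentsWithStats(m)
    win=l[v-w:v+w,u-w:u+w];k=np.bincount(win[win>0]).argmax()
    cs,_=cv2.findContours((l==k).astype(np.uint8),cv2.RETR_EXTERNAL,cv2.CHAIN_APPROX_NONE)
    return cv2.fitEllipse(max(cs,key=len)),st[k]
for n,(u,v),(us,vs),h in(("thick",(351,235),(363,312),.024),("mid",(362,317),(264,328),.016),("thin",(271,286),(298,253),.010)):
    e,st=seg(t["img"],u,v);es,ss=seg(s["img"],us,vs)
    print(n,e,at_z(t,*e[0],h).round(4),"side",es[0],es[1],ss,at_z(s,*es[0],h*.6).round(4))
E
```

```text
thick ((351.0007019042969, 234.66067504882812), (25.95832633972168, 26.274049758911133), 150.5907440185547) [ 0.5969 -0.3355  0.024 ] side (379.0010986328125, 383.5902099609375) (238.35816955566406, 370.08892822265625) [  189   237   415   243 51347] [ 0.6074 -0.4913  0.0144]
mid ((361.2916259765625, 317.32525634765625), (26.128311157226562, 27.243616104125977), 172.0536651611328) [ 0.4103 -0.3635  0.016 ] side (379.0010986328125, 383.5902099609375) (238.35816955566406, 370.08892822265625) [  189   237   415   243 51347] [ 0.6082 -0.4882  0.0096]
thin ((270.2899169921875, 285.9430847167969), (25.872695922851562, 26.71298599243164), 178.8867950439453) [ 0.4756 -0.1547  0.01  ] side (303.9922790527344, 248.61312866210938) (23.630107879638672, 49.15641784667969) [282 230  46  36 805] [ 0.4866 -0.1382  0.006 ]
```

View pics/comp.png

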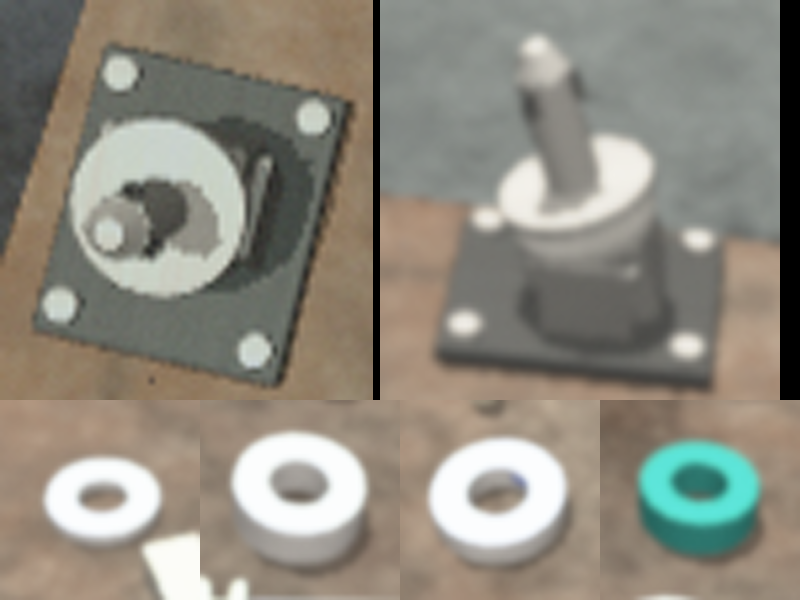

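Confirmed: the flattest ring is side (298,253), the tallest is (363,312), and the middle one is (264,328). The arbor tip is at top (200.3,218.7) and side (356,163.8). The seat plate is centred at top (209.6,214).

```bash
python3 - <<'E'
from h import *
import pickle
from scipy.optimize import least_squares
t,s=pickle.load(open("cams.pkl","rb"))
def tri(a,b):
    A=[];B=[]
    for c,p in((t,a),(s,b)):
        o,d=ray(c,*p);d/=np.linalg.norm(d);M=np.eye(3)-np.outer(d,d);A.append(M);B.append(M@o)
    return np.linalg.lstsq(np.vstack(A),np.hstack(B),rcond=None)[0]
T=lambda x,y:(x/5.333+180-.4,y/5.333+175-.4)
S=lambda x,y:((x-380)/5+325-.4,y/5+155-.4)
tip=tri(T(108,233),S(535,44));seat=tri(T(158,208),S(577,188))
print("tip",tip,"seat",seat,tip-seat)
cor=np.array([at_z(t,*T(*p),.012) for p in((110,45),(350,102),(280,383),(35,328))])
print(cor.round(4),cor.mean(0))
for a,b in((0,3),(1,2),(0,1),(3,2)): d=cor[b]-cor[a];print(np.linalg.norm(d),np.degrees(np.arctan2(d[1],d[0])))
bt=[T(120,72),T(313,118),T(254,351),T(60,304)];bs=[S(487,218),S(463,323),S(686,346),S(698,238)]
print("bolts top",[at_z(t,*p,.014).round(4) for p in bt]);print("side",[at_z(s,*p,.014).round(4) for p in bs])
# model fit: x,y,yaw
def arb(x,y,w,h): 
    ax=R.from_euler('z',w)*R.from_euler('y',-.30);return np.array([x,y,.074])+ax.apply([0,0,h])
def f(p):
    P=np.array([arb(*p,.074),arb(*p,0)])
    return np.r_[(proj(t,P)-[T(108,233),T(158,208)]).ravel()/1.0,(proj(s,P)-[S(535,44),S(577,188)]).ravel()]
r=least_squares(f,[seat[0],seat[1],-.2]);print("fit",r.x,r.fun.round(2))
E
```

```text
tip [ 0.60655635 -0.01602052  0.14712018] seat [ 0.62878778 -0.01999323  0.07192471] [-0.02223143  0.0039727   0.07519546]
[[ 0.7091  0.016   0.012 ]
 [ 0.6869 -0.0893  0.012 ]
 [ 0.5636 -0.064   0.012 ]
 [ 0.5844  0.0425  0.012 ]] [ 0.63600296 -0.02371805  0.012     ]
0.12743161317756 167.99897220131896
0.12588936712732568 168.42772042776954
0.10758121500981498 -101.88527579228395
0.10853734659075993 -101.0702577283052
bolts top [array([0.6969, 0.0107, 0.014 ]), array([ 0.6791, -0.0738,  0.014 ]), array([ 0.5769, -0.0526,  0.014 ]), array([0.5949, 0.0318, 0.014 ])]
side [array([0.5932, 0.0395, 0.014 ]), array([ 0.5754, -0.0454,  0.014 ]), array([ 0.6779, -0.0668,  0.014 ]), array([0.6957, 0.0184, 0.014 ])]
fit [ 0.62820888 -0.02089343 -0.27658793] [-0.29  0.11  0.21  0.18  0.41  0.65 -0.1  -0.52]
```

The stand yaw is about -0.204, and the arbor origin is about (0.628,-0.021). Next I travel towards the thick ring.

```bash
cat >> h.py <<'E'
def goal(p,ang,tilt=None):
    """rows for TCP at p; tool y at world angle ang (deg); tilt=tool z dir"""
    s=bot.sense();r=rot(s["tcp_rot"])
    z=np.array([0,0,-1.]) if tilt is None else -tilt
    y=np.array([np.cos(np.radians(ang)),np.sin(np.radians(ang)),0]);y-=z*(y@z);y/=np.linalg.norm(y)
    T=np.c_[np.cross(y,z),y,z]
    d=r.inv().apply(np.array(p)-s["ee_pos"])/.1
    w=(r.inv()*R.from_matrix(T)).as_rotvec()/np.pi
    print("t %.2f pos"%s["t"],s["ee_pos"].round(4),"open %.3f gf %.1f"%(s["opening"],s["grasp_force"]),"F",s["contact_force"].round(1),"-> shift",d.round(3),"turn",w.round(4))
AX=np.array([-np.sin(.3)*np.cos(-.204),-np.sin(.3)*np.sin(-.204),np.cos(.3)])
O=np.array([.6285,-.0205,.074])
E
for i in 1 2 3 4 5 6; do case $i in 6) python3 -m pendant '[[-1,[-1,-1,0],[0,0,-0.1]],[-1,[-1,-1,0],[0,0,-0.2]],[-1,[-1,-1,0],[0,0,-0.3]],[-1,[-1,-1,0],[0,0,-0.35]],[-1,[-1,-1,0],[0,0,-0.35]],[-1,[-1,-1,0],[0,0,-0.35]],[-1,[-1,-1,0],[0,0,-0.35]],[-1,[-1,-1,0],[0,0,-0.35]]]';; *) python3 -m pendant '[[-1,[-1,-1,0],[0,0,0]],[-1,[-1,-1,0],[0,0,0]],[-1,[-1,-1,0],[0,0,0]]]';; esac; done
python3 -c "
from h import *
print(bot.finger_overhang,rot(bot.sense()['tcp_rot']).as_matrix().round(3))
goal([.597,-.3355,.26],128)"
```

```text
t: 0.5
ee_pos: [0.3145, 0.4304, 0.4043]
tcp_rot: [0.0, 0.218, 0.976, -0.0]
contact_force: [0.6, -0.2, 1.0]
opening: 1.002
grasp_force: 0.0
t: 0.8
ee_pos: [0.3623, 0.2969, 0.4047]
tcp_rot: [0.0, 0.218, 0.976, -0.0]
contact_force: [0.5, -0.3, 0.2]
opening: 1.001
grasp_force: 0.0
t: 1.1
ee_pos: [0.4101, 0.1638, 0.4048]
tcp_rot: [0.0, 0.218, 0.976, 0.0]
contact_force: [0.9, 0.4, -0.7]
opening: 1.002
grasp_force: 0.0
t: 1.4
ee_pos: [0.4579, 0.0308, 0.4049]
tcp_rot: [0.0, 0.218, 0.976, 0.0]
contact_force: [0.6, 1.2, -0.5]
opening: 1.004
grasp_force: 0.0
t: 1.7
ee_pos: [0.5058, -0.1021, 0.405]
tcp_rot: [0.0, 0.218, 0.976, -0.0]
contact_force: [1.0, 1.0, -0.4]
opening: 1.0
grasp_force: 0.0
t: 2.5
ee_pos: [0.5537, -0.2323, 0.4044]
tcp_rot: [-0.0, -0.327, 0.945, 0.0]
contact_force: [-0.2, 1.2, 0.0]
opening: 1.002
grasp_force: 0.0
0.1734 [[-0.786 -0.618 -0.001]
 [-0.618  0.786  0.   ]
 [ 0.     0.001 -1.   ]]
t 2.50 pos [ 0.5537 -0.2323  0.4044] open 1.002 gf 0.0 F [-0.2  1.2  0. ] -> shift [ 0.298 -1.08   1.443] turn [ 0.0002 -0.0001  0.0011]
```

```bash
python3 -m pendant '[[-1,[0.3,-1,0.7],[0,0,0]],[-1,[0.3,-1,0.7],[0,0,0]],[-1,[0.3,-1,0.7],[0,0,0]],[-1,[0.3,-1,0.7],[0,0,0]]]'; python3 -m pendant '[[-1,[0,-0.08,0.74],[0,0,0]],[-1,[0,-0.08,0.74],[0,0,0]],[-1,[0,-0.08,0.74],[0,0,0]],[-1,[0,-0.08,0.74],[0,0,0]]]'
python3 - <<'E'
from h import *
c=eyes.read_camera("wrist");cv2.imwrite("pics/w1.png",c["img"][:,:,::-1])
print(c["intrinsics"],c["world_from_camera"].round(4))
goal([.597,-.3355,.26],128)
E
```

```text
t: 2.9
ee_pos: [0.5903, -0.3326, 0.3306]
tcp_rot: [-0.003, -0.322, 0.947, 0.001]
contact_force: [-0.4, 0.4, -0.1]
opening: 0.999
grasp_force: 0.0
t: 3.3
ee_pos: [0.5967, -0.3354, 0.2618]
tcp_rot: [0.0, -0.325, 0.946, -0.0]
contact_force: [0.0, 0.7, 1.1]
opening: 0.999
grasp_force: 0.0
[[371.64829954   0.         324.09950008]
 [  0.         371.64829954 239.44325668]
 [  0.           0.           1.        ]] [[-6.142e-01 -7.463e-01 -2.563e-01  5.293e-01]
 [ 7.891e-01 -5.812e-01 -1.987e-01 -3.865e-01]
 [-7.000e-04 -3.243e-01  9.459e-01  2.322e-01]
 [ 0.000e+00  0.000e+00  0.000e+00  1.000e+00]]
t 3.35 pos [ 0.597  -0.3358  0.263 ] open 1.004 gf 0.0 F [ 0.6 -0.9  1.3] -> shift [-0.002  0.002  0.03 ] turn [-0.0008  0.0004 -0.0006]
```

View pics/w1.png

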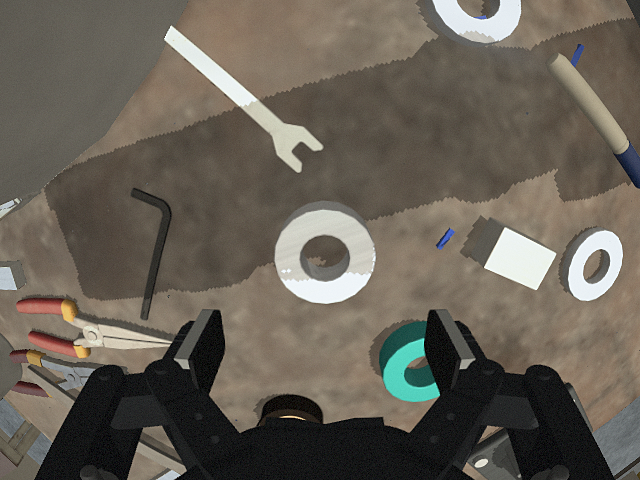

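The thick ring lies below the gripper at wrist pixel (325,256). The wrench and turquoise ring are clear of the fingers. The thin ring is at (594,264).

```bash
cat >> h.py <<'E'
def wat(c,u,v,z):
    K,T=c["intrinsics"],c["world_from_camera"];a,b=(u-K[0,2])/K[0,0],(v-K[1,2])/K[1,1]
    th=np.hypot(a,b);k=np.sin(th)/max(th,1e-9);d=T[:3,:3]@np.array([a*k,-b*k,-np.cos(th)]);o=T[:3,3]
    return o+d*(z-o[2])/d[2]
E
python3 - <<'E'
from h import *
c=eyes.read_camera("wrist")
hsv=cv2.cvtColor(c["img"],cv2.COLOR_RGB2HSV)
print(wat(c,325,256,.024),wat(c,594,264,.01))
m=((hsv[...,1]<60)&(hsv[...,2]>165)).astype(np.uint8)
for (u0,u1,v0,v1,z) in((260,390,190,320,.024),(560,630,220,310,.010)):
    s=np.zeros_like(m);s[v0:v1,u0:u1]=m[v0:v1,u0:u1]
    cs,_=cv2.findContours(s,cv2.RETR_EXTERNAL,cv2.CHAIN_APPROX_NONE);k=max(cs,key=cv2.contourArea)
    P=np.array([wat(c,*q[0],z)[:2] for q in k]).astype(np.float32);print(cv2.minEnclosingCircle(P),cv2.boundingRect(k))
E
```

```text
[ 0.5948433  -0.33623123  0.024     ] [ 0.47442875 -0.15749038  0.01      ]
((0.5949122309684753, -0.3350476920604706), 0.030929947271943092) (277, 209, 101, 94)
((0.4730333089828491, -0.15344032645225525), 0.030860930681228638) (569, 229, 54, 71)
```

```bash
python3 -m pendant '[[-1,[0.01,0.01,0.88],[0,0,0]],[-1,[0.01,0.01,0.88],[0,0,0]],[-1,[0.01,0.01,0.88],[0,0,0]],[1,[0.01,0.01,0.88],[0,0,0]],[1,[0.01,0.01,0.88],[0,0,0]],[1,[0.01,0.01,0.88],[0,0,0]],[1,[0.01,0.01,0.88],[0,0,0]],[1,[0.01,0.01,0.88],[0,0,0]],[1,[0.01,0.01,0.88],[0,0,0]],[1,[0.01,0.01,0.88],[0,0,0]]]'
python3 - <<'E'
from h import *
c=eyes.read_camera("wrist");cv2.imwrite("pics/w2.png",c["img"][:,:,::-1])
goal(O+AX*(.074+.175+.03),78.3,AX)
E
```

```text
t: 4.4
ee_pos: [0.5963, -0.3368, 0.1769]
tcp_rot: [0.002, -0.324, 0.946, -0.002]
contact_force: [-0.4, 0.1, 7.7]
opening: 0.686
grasp_force: 66.5
t 4.45 pos [ 0.5963 -0.3368  0.1769] open 0.694 gf 66.5 F [-0.1  1.3  8.1] -> shift [-1.665  2.917 -1.648] turn [ 0.0399 -0.0879  0.2734]
```

View pics/w2.png

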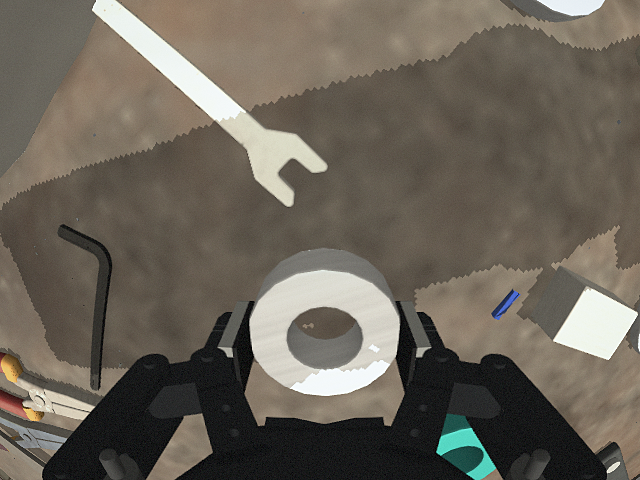

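The ring is held squarely. The force shows the fingertips just touching the bench at TCP z 0.177, so the ring's lower face sits about 0.177 ahead of the TCP. Lifting and moving over the arbor.

```bash
python3 -m pendant '[[1,[0,0,-0.5],[0,0,0]],[1,[0,0,-1],[0,0,0]],[1,[-0.3,0.4,-1],[0,0,0.04]],[1,[-0.6,1,-1],[0,0,0.08]],[1,[-0.6,1,-1],[0,0,0.13]],[1,[-0.6,1,-1],[0,0,0.18]],[1,[-0.6,1,-1],[0,0,0.22]],[1,[-0.6,1,-1],[0,0,0.26]],[1,[-0.6,1,-1],[0,0,0.277]],[1,[-0.6,1,-1],[0,0,0.277]]]'
python3 - <<'E'
from h import *
goal(O+AX*(.074+.177+.025),78.3,AX)
E
```

```text
t: 5.45
ee_pos: [0.5813, -0.22, 0.2745]
tcp_rot: [0.001, 0.105, 0.994, -0.0]
contact_force: [0.2, -0.1, -1.6]
opening: 0.688
grasp_force: 65.8
t 5.45 pos [ 0.5813 -0.22    0.2745] open 0.688 gf 65.8 F [ 0.2 -0.1 -1.6] -> shift [ 0.768  2.045 -0.634] turn [-0.0003 -0.0947 -0.0018]
```

```bash
python3 -m pendant '[[1,[0.2,0.5,-0.5],[0,0,0]],[1,[0.3,1,-0.64],[0,-0.03,0]],[1,[0.4,1,-0.64],[0,-0.06,0]],[1,[0.4,1,-0.64],[0,-0.0947,0]],[1,[0.4,1,-0.64],[0,-0.0947,0]]]'
python3 - <<'E'
from h import *
goal(O+AX*(.074+.177+.025),78.3,AX)
E
```

```text
t: 5.95
ee_pos: [0.562, -0.1131, 0.3383]
tcp_rot: [0.15, 0.102, 0.983, -0.014]
contact_force: [-1.0, -0.4, -0.9]
opening: 0.692
grasp_force: 65.8
t 5.95 pos [ 0.562  -0.1131  0.3383] open 0.692 gf 65.8 F [-1.  -0.4 -0.9] -> shift [ 0.341  1.041 -0.097] turn [ 0.0004  0.0005 -0.0008]
```

```bash
python3 -m pendant '[[1,[0.2,0.5,-0.1],[0,0,0]],[1,[0.34,1,-0.1],[0,0,0]],[1,[0.34,1,-0.1],[0,0,0]],[1,[0.34,1,-0.1],[0,0,0]],[1,[0.34,1,-0.1],[0,0,0]]]'
python3 - <<'E'
from h import *
goal(O+AX*(.074+.177+.025),78.3,AX)
ims=[]
t=eyes.read_camera("top");s=eyes.read_camera("side");w=eyes.read_camera("wrist")
a=cv2.resize(s["img"][90:240,290:440],(600,600),interpolation=cv2.INTER_CUBIC)
b=cv2.resize(t["img"][180:255,170:245],(200,200));d=cv2.resize(w["img"],(200,150))
p=np.zeros((600,800,3),np.uint8);p[:,:600]=a;p[:200,600:]=b;p[200:350,600:]=d
cv2.imwrite("pics/a1.png",p[:,:,::-1])
E
```

```text
t: 6.45
ee_pos: [0.549, -0.0105, 0.3366]
tcp_rot: [0.147, 0.104, 0.984, -0.016]
contact_force: [-0.6, -0.4, -1.5]
opening: 0.691
grasp_force: 65.8
t 6.45 pos [ 0.549  -0.0105  0.3366] open 0.691 gf 65.8 F [-0.6 -0.4 -1.5] -> shift [ 0.013  0.063 -0.015] turn [-0.0011 -0.0011 -0.002 ]
```

View pics/a1.png

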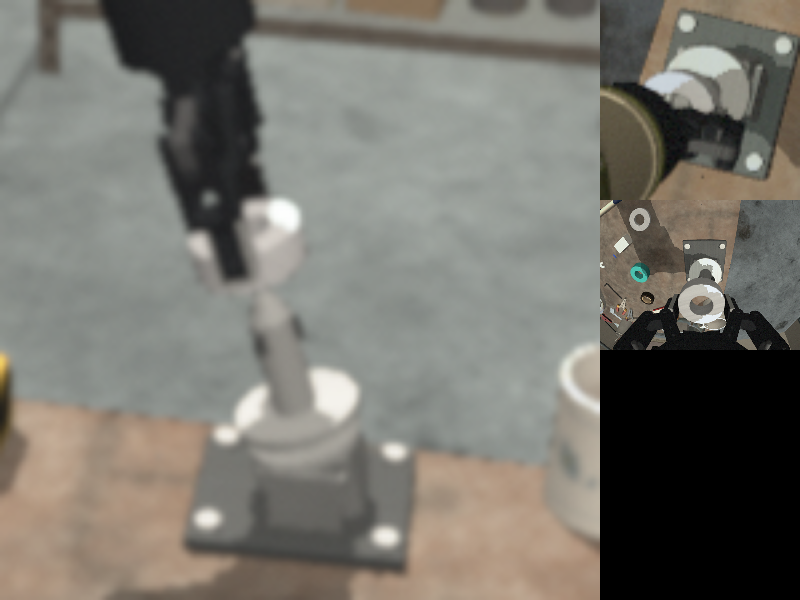

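```bash
python3 - <<'E'
from h import *
import pickle
t,s0=pickle.load(open("cams.pkl","rb"))
s=eyes.read_camera("side");st=bot.sense();r=rot(st["tcp_rot"])
a=np.linspace(0,2*np.pi,90)
def ringpx(c,dx=0):
    P=np.vstack([np.c_[.031*np.cos(a)+dx,.031*np.sin(a),0*a+h] for h in(.153,.177)])
    return proj(c,st["ee_pos"]+r.apply(P))
q=ringpx(s);print("pred ring bbox",q.min(0),q.max(0),"hull ctr",(q.min(0)+q.max(0))/2)
print("meas bbox approx",336.75,365.5,139.3,163)
print("pred tip/seat",proj(s,np.array([O+AX*.074,O])),"meas (355.6,163.4) (364,192.2)")
# diff image to find ring
d=cv2.absdiff(s["img"],s0["img"]).max(2)
hsv=cv2.cvtColor(s["img"],cv2.COLOR_RGB2HSV)
m=((d>12)&(hsv[...,2]>125)).astype(np.uint8);m[:, :325]=0;m[:,380:]=0;m[:130]=0;m[166:]=0
ys,xs=np.nonzero(m);print(xs.min(),xs.max(),ys.min(),ys.max())
for y in range(136,168,2): print(y,''.join('%4d'%v for v in s["img"][y,334:370,1]))
E
```

```text
pred ring bbox [336.63211076 139.86689745] [367.10496823 164.55301722] hull ctr [351.86853949 152.20995733]
meas bbox approx 336.75 365.5 139.3 163
pred tip/seat [[356.01643759 164.32443296]
 [364.00659741 191.57808201]] meas (355.6,163.4) (364,192.2)
330 365 130 165
136   42  35  35  36  34  35  35  38  37  36  33  34  37  39  36  34  33  32  32  31  37  57  96 133 151 156 157 157 157 158 159 160 161 162 162 162
138   67  41  34  34  35  40  62  91  97  76  48  36  36  38  37  35  36  40  45  49  54  68  99 135 154 158 160 160 160 160 161 162 161 162 161 161
140  100  60  38  35  38  45  73 103 103  77  47  34  34  36  39  47  77 116 141 153 159 163 174 201 227 237 236 227 206 181 165 160 160 159 160 160
142  123  85  51  36  39  43  51  57  56  47  40  36  34  34  38  55 105 160 190 198 198 201 215 237 251 253 253 253 251 242 211 172 159 158 158 159
144  139 109  69  44  41  43  45  44  44  43  41  37  34  36  46  66 103 143 166 168 165 163 179 220 245 252 253 253 253 251 228 180 160 157 156 156
146  151 135 101  63  48  48  48  45  39  36  34  33  34  40  65  98 119 135 147 153 15
[... 851 characters left out ...]
 116  84  55  43  42  44  50  72 102 126 144 160 170 173 173 172 170 164 154 148 149 151 151 151 151 152
160  147 144 143 141 138 130 127 130 135 137 131 115  98  93 100 107 113 121 132 144 156 162 164 165 165 163 157 152 147 147 149 150 150 151 151 152
162  142 142 142 143 144 144 141 137 135 138 143 142 140 140 144 148 152 156 155 151 155 158 156 153 151 150 149 149 148 149 152 153 153 154 154 157
164  141 141 141 142 142 142 144 144 144 146 149 149 146 143 143 146 148 148 146 144 152 163 169 169 164 159 155 151 152 154 156 157 158 159 159 157
166  144 145 144 144 142 143 143 145 148 150 150 151 150 148 147 145 144 140 133 135 145 157 168 173 172 168 159 151 149 150 153 154 156 157 157 155
```

```bash
python3 -m pendant '[[1,[-0.01,0.06,0.05],[-0.001,-0.001,-0.002]],[1,[-0.01,0.06,0.1],[-0.001,-0.001,-0.002]],[1,[-0.01,0.06,0.2],[-0.001,-0.001,-0.002]],[1,[-0.01,0.06,0.2],[-0.001,-0.001,-0.002]]]';  python3 -m pendant '[[1,[0,0,0.1],[0,0,0]],[1,[0,0,0.15],[0,0,0]],[1,[0,0,0.15],[0,0,0]]]'
python3 - <<'E'
from h import *
goal(O+AX*(.056+.177),78.3,AX);s=bot.sense();print(rot(s["tcp_rot"]).inv().apply(s["contact_force"]),s["wrist_torque"])
E
```

```text
t: 7.05
ee_pos: [0.5563, -0.0042, 0.3156]
tcp_rot: [0.148, 0.1, 0.984, -0.015]
contact_force: [-0.1, -0.0, -2.0]
opening: 0.697
grasp_force: 65.7
t: 7.35
ee_pos: [0.5608, -0.0052, 0.302]
tcp_rot: [0.148, 0.1, 0.984, -0.015]
contact_force: [-0.2, -0.0, -1.5]
opening: 0.691
grasp_force: 65.8
t 7.35 pos [ 0.5608 -0.0052  0.302 ] open 0.691 gf 65.8 F [-0.2 -0.  -1.5] -> shift [ 0.011 -0.013  0.053] turn [ 0.0002 -0.0003  0.0004]
[ 0.60417522 -0.07811033  1.39405578] [ 0.0256864   0.40474208 -0.03222183]
```

The ring is 13 mm over the tip with no side force, so it is well centred. Pushing on in steps.

```bash
for i in 1 2 3; do python3 -m pendant '[[1,[0,0,0.05],[0,0,0]],[1,[0,0,0.05],[0,0,0]]]'|grep -E "contact|ee_pos"; done
python3 - <<'E'
from h import *
goal(O+AX*(.0+.177),78.3,AX);s=bot.sense();print(rot(s["tcp_rot"]).inv().apply(s["contact_force"]),s["wrist_torque"])
E
```

```text
ee_pos: [0.5622, -0.0055, 0.2976]
contact_force: [-1.9, -0.7, -2.7]
ee_pos: [0.5635, -0.0057, 0.2929]
contact_force: [-3.2, -0.3, -2.5]
ee_pos: [0.5649, -0.0061, 0.2883]
contact_force: [-3.5, -0.9, -3.2]
t 7.95 pos [ 0.5649 -0.0061  0.2883] open 0.693 gf 65.6 F [-3.5 -0.9 -3.2] -> shift [ 0.01  -0.012  0.47 ] turn [ 0.0003 -0.0003  0.0004]
[ 4.01311081 -1.55968886  2.0635093 ] [ 0.00545426  1.19191051 -0.0522886 ]
```

```bash
for i in 1 2 3; do python3 -m pendant '[[1,[0.004,-0.004,0.03],[0,0,0]],[1,[0.004,-0.004,0.06],[0,0,0]],[1,[0.004,-0.004,0.06],[0,0,0]]]'|grep -E "contact|ee_pos"; done
python3 - <<'E'
from h import *
goal(O+AX*(.0+.177),78.3,AX);s=bot.sense();print(rot(s["tcp_rot"]).inv().apply(s["contact_force"]),s["wrist_torque"])
s=eyes.read_camera("side")
cv2.imwrite("pics/a2.png",cv2.resize(s["img"][110:240,290:440],(692,600),interpolation=cv2.INTER_CUBIC)[:,:,::-1])
E
```

```text
ee_pos: [0.5665, -0.0067, 0.2827]
contact_force: [-1.9, -1.3, -4.4]
ee_pos: [0.5681, -0.0072, 0.2769]
contact_force: [-1.3, -0.4, -4.4]
ee_pos: [0.5696, -0.0078, 0.2711]
contact_force: [-0.1, 0.3, -2.7]
t 8.85 pos [ 0.5696 -0.0078  0.2711] open 0.690 gf 65.7 F [-0.1  0.3 -2.7] -> shift [ 0.007 -0.005  0.291] turn [0.0005 0.0004 0.0005]
[0.92885711 0.26533071 2.56149094] [0.2462508  0.35882975 0.08321189]
```

View pics/a2.png

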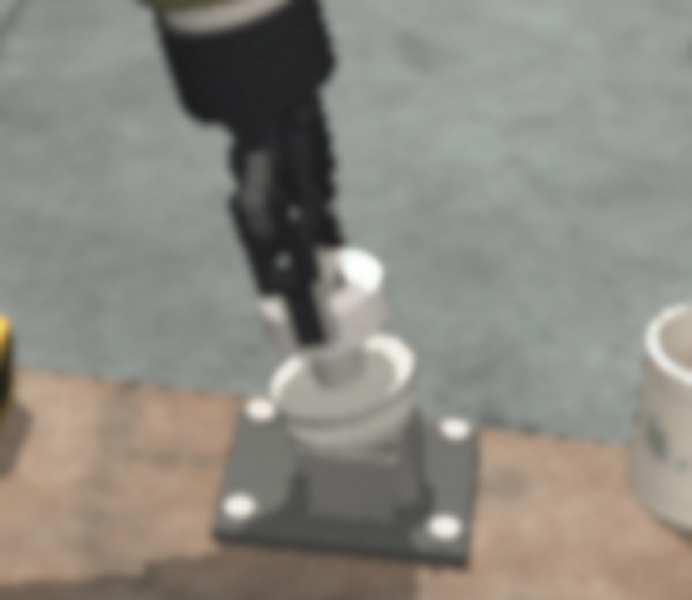

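The ring is on the post and passing the catches. Lowering it to 5 mm above the seat and releasing.

```bash
python3 -m pendant '[[1,[0.005,-0.004,0.05],[0,0,0]],[1,[0.005,-0.004,0.1],[0,0,0]],[1,[0.005,-0.004,0.12],[0,0,0]],[1,[0.005,-0.004,0.12],[0,0,0]]]';python3 -m pendant '[[1,[0,0,0.05],[0,0,0]],[1,[0,0,0.1],[0,0,0]],[1,[0,0,0.12],[0,0,0]],[1,[0,0,0.12],[0,0,0]]]'|grep -E "conta|ee_p";python3 -m pendant '[[0.1,[0,0,0],[0,0,0]],[0,[0,0,0],[0,0,0]],[-0.3,[0,0,0],[0,0,0]],[-1,[0,0,0],[0,0,0]],[-1,[0,0,0],[0,0,0]],[-1,[0,0,-0.2],[0,0,0]],[-1,[0,0,-0.5],[0,0,0]],[-1,[0,0,-0.9],[0,0,0]],[-1,[0,0,-0.9],[0,0,0]],[-1,[0,0,-0.9],[0,0,0]]]'
python3 - <<'E'
from h import *
goal([.4095,-.3635,.30],128)
s=eyes.read_camera("side");w=eyes.read_camera("wrist")
p=np.hstack([cv2.resize(s["img"][130:240,310:410],(400,440),interpolation=cv2.INTER_CUBIC),cv2.resize(w["img"][120:,120:520],(400,440))])
cv2.imwrite("pics/a3.png",p[:,:,::-1])
E
```

```text
t: 9.3
ee_pos: [0.5722, -0.0091, 0.2591]
tcp_rot: [0.149, 0.1, 0.984, -0.015]
contact_force: [1.0, 0.3, -1.4]
opening: 0.687
grasp_force: 65.9
ee_pos: [0.5756, -0.0097, 0.2477]
contact_force: [0.4, -0.7, -0.9]
t: 10.7
ee_pos: [0.5497, -0.0043, 0.3353]
tcp_rot: [0.15, 0.1, 0.983, -0.014]
contact_force: [-0.6, 0.8, 0.0]
opening: 1.0
grasp_force: 0.0
t 10.70 pos [ 0.5497 -0.0043  0.3353] open 1.000 gf 0.0 F [-0.6  0.8  0. ] -> shift [ 0.725 -3.802  0.131] turn [-0.0408  0.0907 -0.2734]
```

View pics/a3.png

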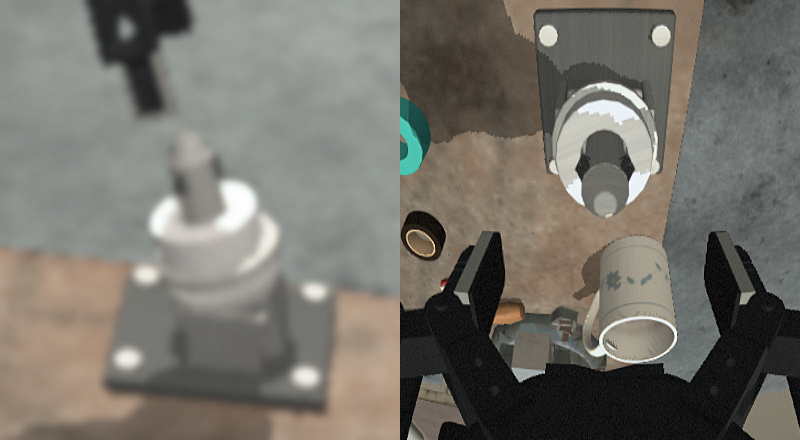

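The thick ring sits on the seat below the catches. Now the middle ring.

```bash
python3 -m pendant '[[-1,[0,-0.5,-0.1],[0,0,0]],[-1,[0.2,-1,-0.1],[0,0,0]],[-1,[0.2,-1,-0.1],[0,0,0]]]'|grep ee_p
python3 -m pendant '[[-1,[0.2,-1,0],[0,0,0]],[-1,[0.2,-1,0],[0,0,0]],[-1,[0.2,-1,0],[0,0,0]]]'|grep ee_p
python3 -m pendant '[[-1,[0.1,-0.5,0],[0,0.03,-0.04]],[-1,[0.2,-1,0],[0,0.06,-0.08]],[-1,[0.2,-1,0],[-0.02,0.09,-0.12]],[-1,[0.2,-1,0],[-0.03,0.09,-0.16]],[-1,[0.2,-1,0],[-0.03,0.09,-0.2]],[-1,[0.2,-1,0],[-0.04,0.09,-0.24]],[-1,[0.2,-1,0],[-0.04,0.09,-0.273]],[-1,[0.2,-1,0],[-0.0408,0.0907,-0.2734]],[-1,[0.2,-1,0],[-0.0408,0.0907,-0.2734]]]'
python3 -c "
from h import *
goal([.4095,-.3635,.27],128)"
```

```text
ee_pos: [0.5046, -0.1043, 0.3362]
ee_pos: [0.4655, -0.1985, 0.3306]
t: 12.3
ee_pos: [0.4301, -0.286, 0.3248]
tcp_rot: [-0.002, -0.324, 0.946, 0.0]
contact_force: [-0.3, 0.7, -0.3]
opening: 1.0
grasp_force: 0.0
t 12.30 pos [ 0.4301 -0.286   0.3248] open 1.000 gf 0.0 F [-0.3  0.7 -0.3] -> shift [ 0.636 -0.488  0.549] turn [ 0.0007 -0.0012 -0.0012]
```

```bash
python3 -m pendant '[[-1,[0.636,-0.488,0.55],[0,0,0]],[-1,[0.636,-0.488,0.55],[0,0,0]],[-1,[0.636,-0.488,0.55],[0,0,0]],[-1,[0.636,-0.488,0.55],[0,0,0]]]'|grep ee_p
cat >> h.py <<'E'
def wring(z,near):
    c=eyes.read_camera("wrist");hsv=cv2.cvtColor(c["img"],cv2.COLOR_RGB2HSV)
    m=((hsv[...,1]<60)&(hsv[...,2]>165)).astype(np.uint8)
    for k in cv2.findContours(m,cv2.RETR_EXTERNAL,cv2.CHAIN_APPROX_NONE)[0]:
        if cv2.contourArea(k)<500: continue
        P=np.array([wat(c,*q[0],z)[:2] for q in k]).astype(np.float32);ce,r=cv2.minEnclosingCircle(P)
        if np.hypot(*(np.array(ce)-near))<.04: print("ring",np.round(ce,4),round(r,4),cv2.boundingRect(k))
E
python3 -c "
from h import *
wring(.016,[.4095,-.3635]);goal([.4095,-.3635,.18],128)"
```

```text
ee_pos: [0.4069, -0.3669, 0.2687]
ring [ 0.4089 -0.3631] 0.0308 (278, 213, 93, 88)
t 12.75 pos [ 0.4076 -0.3661  0.2694] open 1.000 gf 0.0 F [-0.3 -1.5 -0.7] -> shift [-0.034  0.007  0.893] turn [ 0.0009 -0.0012 -0.0026]
```

```bash
python3 -m pendant '[[-1,[-0.03,0.01,0.5],[0,0,0]],[-1,[-0.03,0.01,0.9],[0,0,0]],[-1,[-0.03,0.01,0.9],[0,0,0]],[-1,[-0.03,0.01,0.9],[0,0,0]],[1,[-0.03,0.01,0.9],[0,0,0]],[1,[-0.03,0.01,0.9],[0,0,0]],[1,[-0.03,0.01,0.9],[0,0,0]],[1,[-0.03,0.01,0.9],[0,0,0]],[1,[-0.03,0.01,0.9],[0,0,0]],[1,[-0.03,0.01,0.9],[0,0,0]]]'
python3 -m pendant '[[1,[0,0,-0.5],[0,0,0]],[1,[0,0,-1],[0,0,0]],[1,[-0.4,0.5,-1],[0,0,0.04]],[1,[-0.9,1,-1],[0,0,0.08]],[1,[-0.9,1,-1],[0,0,0.13]],[1,[-0.9,1,-1],[0,0,0.18]],[1,[-0.9,1,-1],[0,0,0.22]],[1,[-0.9,1,-1],[0,0,0.26]],[1,[-0.9,1,-1],[0,0,0.277]],[1,[-0.9,1,-1],[0,0,0.277]]]'
python3 - <<'E'
from h import *
O=np.array([.6282,-.0206,.074]);goal(O+AX*(.074+.177+.025),78.3,AX)
E
```

```text
t: 13.75
ee_pos: [0.4136, -0.3635, 0.1853]
tcp_rot: [0.001, -0.325, 0.946, -0.005]
contact_force: [1.5, -3.4, 14.7]
opening: 0.173
grasp_force: 59.0
t: 14.75
ee_pos: [0.4211, -0.2268, 0.2815]
tcp_rot: [-0.001, 0.104, 0.995, -0.001]
contact_force: [0.4, 0.1, -0.5]
opening: 0.169
grasp_force: 58.9
t 14.75 pos [ 0.4211 -0.2268  0.2815] open 0.169 gf 58.9 F [ 0.4  0.1 -0.5] -> shift [-0.784  2.441 -0.567] turn [-0.0008 -0.0958 -0.0012]
```

An opening of 0.17 (about 15 mm) is wrong for the ring's diameter, so I need to look.

```bash
python3 - <<'E'
from h import *
w=eyes.read_camera("wrist");s=eyes.read_camera("side")
p=np.hstack([cv2.resize(w["img"],(480,360)),cv2.resize(s["img"][150:390,200:413],(320,360))])
cv2.imwrite("pics/a4.png",p[:,:,::-1])
E
```

```text
(no output)
```

View pics/a4.png

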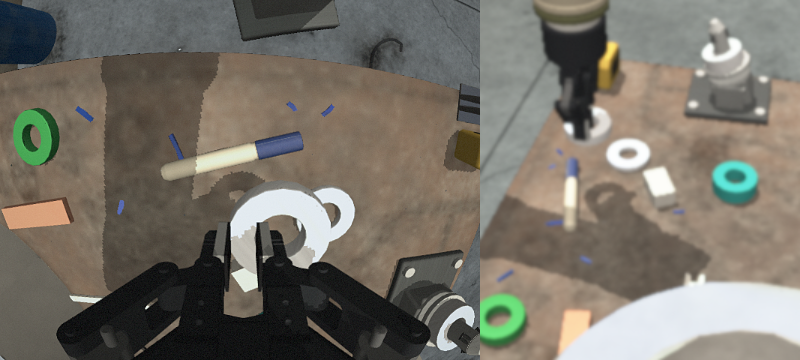

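The middle ring was pinched by its wall with one finger in the bore, and it still hangs flat. I'll put it down on the clear patch at about (0.58,-0.14) and regrasp it.

```bash
python3 - <<'E'
from h import *
c=eyes.read_camera("wrist");s=bot.sense()
rc=wat(c,375,301,.112);off=rc-s["ee_pos"];print(rc,"tool off",rot(s["tcp_rot"]).inv().apply(off))
goal(np.array([.58-off[0],-.14-off[1],.28]),78.3)
print(bot.sense()["wrist_torque"])
E
```

```text
[ 0.41613829 -0.2041521   0.112     ] tool off [0.00928939 0.02159279 0.16899461]
t 14.90 pos [ 0.4211 -0.2269  0.281 ] open 0.170 gf 58.9 F [-0.5  0.  -1.1] -> shift [-1.473  0.963  0.006] turn [-0.0006 -0.0005 -0.0005]
[-0.03630076 -0.01129125  0.03612351]
```

```bash
python3 -m pendant '[[1,[-0.5,0.3,0],[0,0,0]],[1,[-1,0.6,0],[0,0,0]],[1,[-1,0.6,0],[0,0,0]],[1,[-1,0.6,0],[0,0,0]]]'|grep ee_p
python3 -m pendant '[[1,[-0.47,0.36,0],[0,0,0]],[1,[-0.47,0.36,0.4],[0,0,0]],[1,[-0.47,0.36,0.7],[0,0,0]],[1,[-0.47,0.36,0.9],[0,0,0]],[1,[-0.47,0.36,0.93],[0,0,0]],[1,[-0.47,0.36,0.93],[0,0,0]]]'
python3 -m pendant '[[0.5,[0,0,0],[0,0,0]],[0.5,[0,0,0],[0,0,0]],[0.5,[0,0,0],[0,0,0]],[0.5,[0,0,-0.2],[0,0,0]],[0.5,[0,0,-0.5],[0,0,0]],[-1,[0,0,-1],[0,0,0]],[-1,[-0.2,0,-1],[0,0,0]],[-1,[-0.2,0.1,-1],[0,0,0]],[-1,[-0.2,0.2,-1],[0,0,0]],[-1,[-0.2,0.2,-1],[0,0,0]]]'
python3 -c "
from h import *
wring(.016,[.58,-.14]);goal([.58,-.14,.28],78.3)"
```

```text
ee_pos: [0.5337, -0.1866, 0.2799]
t: 15.9
ee_pos: [0.5838, -0.1642, 0.187]
tcp_rot: [-0.002, 0.104, 0.995, -0.001]
contact_force: [-0.4, 0.6, -0.6]
opening: 0.166
grasp_force: 82.3
t: 16.9
ee_pos: [0.6084, -0.145, 0.286]
tcp_rot: [-0.002, 0.102, 0.995, -0.0]
contact_force: [0.1, 0.2, 0.2]
opening: 0.999
grasp_force: 0.0
ring [ 0.5869 -0.1439] 0.0309 (275, 169, 91, 89)
t 16.95 pos [ 0.6082 -0.1461  0.286 ] open 1.003 gf 0.0 F [-0.1  0.3  0.2] -> shift [0.288 0.003 0.061] turn [-0.0004 -0.0014 -0.0003]
```

```bash
python3 -m pendant '[[-1,[0.21,-0.02,0.2],[0,0,0]],[-1,[0.21,-0.02,0.2],[0,0,0]],[-1,[0.21,-0.02,0.2],[0,0,0]]]'|grep ee_p
python3 - <<'E'
from h import *
wring(.016,[.58,-.14]);goal([.587,-.144,.178],78.3)
w=eyes.read_camera("wrist")["img"];cv2.imwrite("/tmp/x.png",w)
E
```

```text
ee_pos: [0.5868, -0.1457, 0.2665]
ring [ 0.5874 -0.1439] 0.0308 (281, 208, 96, 90)
t 17.30 pos [ 0.5876 -0.1457  0.2673] open 1.003 gf 0.0 F [0.  0.6 0. ] -> shift [0.008 0.018 0.893] turn [-0.0006 -0.0006 -0.0011]
```

```bash
python3 -m pendant '[[-1,[0.01,0.02,0.5],[0,0,0]],[-1,[0.01,0.02,0.9],[0,0,0]],[-1,[0.01,0.02,0.9],[0,0,0]],[-1,[0.01,0.02,0.9],[0,0,0]],[-1,[0.01,0.02,0.9],[0,0,0]]]'
for i in 1; do python3 -m pendant '[[-0.4,[0,0,0],[0,0,0]],[-0.4,[0,0,0],[0,0,0]],[-0.4,[0,0,0],[0,0,0]]]';  python3 -m pendant '[[-0.3,[0,0,0],[0,0,0]],[-0.3,[0,0,0],[0,0,0]]]'; done
python3 -c "
from h import *
wring(.016,[.58,-.14])"
```

```text
t: 17.85
ee_pos: [0.5881, -0.144, 0.1798]
tcp_rot: [0.001, 0.104, 0.995, -0.001]
contact_force: [-0.4, -0.1, 0.7]
opening: 0.995
grasp_force: 0.0
t: 18.15
ee_pos: [0.5874, -0.1437, 0.1789]
tcp_rot: [0.0, 0.104, 0.995, -0.001]
contact_force: [-1.2, 0.3, 6.2]
opening: 0.699
grasp_force: 11.3
t: 18.35
ee_pos: [0.5874, -0.1437, 0.1795]
tcp_rot: [0.0, 0.104, 0.995, -0.001]
contact_force: [-3.6, 0.8, 12.3]
opening: 0.681
grasp_force: 62.7
ring [ 0.5872 -0.1442] 0.0309 (255, 259, 140, 123)
```

The grip is correct now (opening 0.68, 63 N). Lifting gently.

```bash
python3 -m pendant '[[-0.2,[0,0,-0.05],[0,0,0]],[0,[0,0,-0.2],[0,0,0]],[0,[0,0,-0.4],[0,0,0]],[0.5,[0,0,-0.4],[0,0,0]]]'
python3 -m pendant '[[1,[0,0,-0.5],[0,0,0]],[1,[0,0,-1],[0,0,0]],[1,[0,0,-1],[0,0,0]],[1,[0,0,-1],[0,-0.04,0]],[1,[0,0,-1],[0,-0.0955,0]],[1,[0,0,-1],[0,-0.0955,0]],[1,[0,0,-1],[0,-0.0955,0]]]'
cat >> h.py <<'E'
O=np.array([.6282,-.0206,.074])
E
python3 - <<'E'
from h import *
goal(O+AX*(.074+.179+.025),78.3,AX)
s=bot.sense();c=eyes.read_camera("wrist");r=rot(s["tcp_rot"])
# ring position in tool frame via intersecting with the plane of its upper face
hsv=cv2.cvtColor(c["img"],cv2.COLOR_RGB2HSV);m=((hsv[...,1]<60)&(hsv[...,2]>120)).astype(np.uint8);m[:, :200]=0;m[:,450:]=0;m[:200]=0
T=c["world_from_camera"];Tt=np.eye(4);Tt[:3,:3]=r.as_matrix();Tt[:3,3]=s["ee_pos"];c["world_from_camera"]=np.linalg.inv(Tt)@T
k=max(cv2.findContours(m,cv2.RETR_EXTERNAL,cv2.CHAIN_APPROX_NONE)[0],key=cv2.contourArea)
P=np.array([wat(c,*q[0],.179-.016)[:2] for q in k]).astype(np.float32);print(cv2.minEnclosingCircle(P),cv2.boundingRect(k))
E
```

```text
t: 18.8
ee_pos: [0.588, -0.1438, 0.2208]
tcp_rot: [0.002, 0.104, 0.995, -0.001]
contact_force: [0.2, -0.3, 0.4]
opening: 0.678
grasp_force: 64.5
t: 19.5
ee_pos: [0.5862, -0.1431, 0.3169]
tcp_rot: [0.146, 0.102, 0.984, -0.016]
contact_force: [0.2, 0.3, -1.1]
opening: 0.678
grasp_force: 65.2
t 19.50 pos [ 0.5862 -0.1431  0.3169] open 0.678 gf 65.2 F [ 0.2  0.3 -1.1] -> shift [ 0.568  1.282 -0.412] turn [-0.0008 -0.0017 -0.0008]
((-0.0017187083140015602, -0.0009641994256526232), 0.033173076808452606) (255, 259, 140, 123)
```

```bash
python3 -m pendant '[[1,[0,0,-0.42],[0,0,0]],[1,[0.3,0.4,-0.42],[0,0,0]],[1,[0.57,0.9,-0.42],[0,0,0]],[1,[0.57,0.9,-0.42],[0,0,0]],[1,[0.57,0.9,-0.42],[0,0,0]]]'|grep ee_p
python3 -m pendant '[[1,[0,0.38,0],[0,0,0]],[1,[0,0.38,0],[0,0,0]],[1,[0,0.38,0],[0,0,0]]]'|grep ee_p
python3 - <<'E'
from h import *
goal(O+AX*(.074+.179+.025),78.3,AX)
E
```

```text
ee_pos: [0.5402, -0.039, 0.34]
ee_pos: [0.5487, -0.0047, 0.3401]
t 20.35 pos [ 0.5487 -0.0047  0.3401] open 0.679 gf 65.2 F [ 0.5  1.4 -1.2] -> shift [0.012 0.006 0.002] turn [-0.0012 -0.0011 -0.0007]
```

```bash
python3 -m pendant '[[1,[0.012,0.006,0.1],[-0.001,-0.001,-0.001]],[1,[0.012,0.006,0.25],[-0.001,-0.001,-0.001]],[1,[0.012,0.006,0.38],[-0.001,-0.001,-0.001]],[1,[0.012,0.006,0.38],[-0.001,-0.001,-0.001]]]'|grep -E "ee_p|conta"
for i in 1 2 3; do python3 -m pendant '[[1,[0,0,0.04],[0,0,0]],[1,[0,0,0.09],[0,0,0]],[1,[0,0,0.09],[0,0,0]]]'|grep -E "contact|ee_pos"; done
python3 - <<'E'
from h import *
goal(O+AX*(.0+.179),78.3,AX);s=bot.sense();print(rot(s["tcp_rot"]).inv().apply(s["contact_force"]),s["wrist_torque"])
E
```

```text
ee_pos: [0.5577, -0.0067, 0.3013]
contact_force: [-1.5, -0.4, -1.7]
ee_pos: [0.5604, -0.0064, 0.2944]
contact_force: [0.7, 0.7, -2.1]
ee_pos: [0.5632, -0.0067, 0.286]
contact_force: [0.9, -0.6, -1.2]
ee_pos: [0.5656, -0.0073, 0.2767]
contact_force: [1.5, 0.9, -3.3]
t 21.65 pos [ 0.5656 -0.0073  0.2767] open 0.672 gf 66.1 F [ 1.5  0.9 -3.3] -> shift [-0.012 -0.003  0.336] turn [-0.     -0.      0.0003]
[-0.24363543  1.16230693  3.49463938] [0.20210942 0.2476487  0.08311725]
```

```bash
python3 -m pendant '[[1,[0,0,0.04],[0,0,0]],[1,[0,0,0.08],[0,0,0]],[1,[0,0,0.08],[0,0,0]]]'|grep -E "contact|ee_pos"
python3 -m pendant '[[0.1,[0,0,0],[0,0,0]],[-0.5,[0,0,0],[0,0,0]],[-1,[0,0,0],[0,0,0]],[-1,[0,0,0],[0,0,0]],[-1,[0,0,-0.2],[0,0,0]],[-1,[0,0,-0.5],[0,0,0]],[-1,[0,0,-0.9],[0,0,0]],[-1,[0,0,-0.9],[0,0,0]]]'|grep -E "contact|ee_pos"
python3 - <<'E'
from h import *
s=eyes.read_camera("side");P=[O+AX*h for h in(.04,.024,.0)]
print(proj(s,np.array(P)).round(1))
q0=proj(s,O+AX*.03)[0].astype(int)
# luminance profile along arbor direction, offset sideways +x 22mm from axis (ring face visible side)
for dx in(-.02,.022):
  L=[]
  for h in np.arange(.06,-.012,-.003):
    p=proj(s,O+AX*h+R.from_euler('z',-.204).apply([dx*.955,0,dx*.2955]))[0];L.append(int(s["img"][int(round(p[1])),int(round(p[0])),1]))
  print(dx,L)
a=np.linspace(0,2*np.pi,60)
hsv=cv2.cvtColor(s["img"],cv2.COLOR_RGB2HSV)
goal([.475,-.1545,.27],64.8)
E
```

```text
ee_pos: [0.5678, -0.0081, 0.2692]
contact_force: [0.2, 0.6, -1.2]
ee_pos: [0.5426, -0.0023, 0.3619]
contact_force: [1.3, -0.1, 0.7]
[[359.6 177.1]
 [361.4 183. ]
 [363.9 191.6]]
-0.02 [152, 155, 186, 242, 249, 237, 224, 216, 207, 211, 212, 206, 192, 172, 157, 158, 160, 163, 159, 153, 154, 153, 152, 155]
0.022 [164, 201, 236, 251, 254, 254, 254, 254, 253, 240, 221, 195, 175, 175, 177, 169, 169, 170, 167, 169, 172, 175, 208, 216]
t 22.80 pos [ 0.5424 -0.0023  0.3594] open 1.000 gf 0.0 F [ 0.4  0.6 -0.3] -> shift [ 0.606 -1.628  0.742] turn [0.0123 0.0972 0.0746]
```

```bash
python3 -m pendant '[[-1,[0,-0.5,0],[0,0,0]],[-1,[0.3,-1,0],[0,0.03,0.02]],[-1,[0.3,-1,0.2],[0.0123,0.07,0.05]],[-1,[0.3,-1,0.3],[0.0123,0.0972,0.0746]],[-1,[0.3,-1,0.3],[0.0123,0.0972,0.0746]]]'|grep ee_p
python3 -c "
from h import *
goal([.475,-.1545,.27],64.8)"
```

```text
ee_pos: [0.5023, -0.0969, 0.316]
t 23.30 pos [ 0.5023 -0.0969  0.316 ] open 1.000 gf 0.0 F [-0.7 -0.  -1.3] -> shift [-0.005 -0.635  0.464] turn [-0.0018 -0.0034 -0.0009]
```

```bash
python3 -m pendant '[[-1,[0,-0.63,0.46],[-0.002,-0.003,-0.001]],[-1,[0,-0.63,0.46],[-0.002,-0.003,-0.001]],[-1,[0,-0.63,0.46],[-0.002,-0.003,-0.001]],[-1,[0,-0.63,0.46],[-0.002,-0.003,-0.001]]]'|grep ee_p
python3 -c "
from h import *
wring(.010,[.475,-.1545]);goal([.475,-.1545,.18],64.8)"
```

```text
ee_pos: [0.4752, -0.1533, 0.2727]
ring [ 0.4737 -0.1539] 0.0309 (277, 198, 91, 87)
t 23.75 pos [ 0.4758 -0.1527  0.2732] open 1.001 gf 0.0 F [-0.1 -0.  -1.4] -> shift [ 0.005 -0.023  0.932] turn [0.001  0.002  0.0017]
```

```bash
python3 -m pendant '[[-1,[0.01,-0.02,0.5],[0.001,0.002,0.001]],[-1,[0.01,-0.02,0.9],[0.001,0.002,0.001]],[-1,[0.01,-0.02,0.945],[0.001,0.002,0.001]],[-1,[0.01,-0.02,0.945],[0.001,0.002,0.001]],[-1,[0.01,-0.02,0.945],[0.001,0.002,0.001]]]'
python3 -m pendant '[[-0.4,[0,0,0],[0,0,0]],[-0.4,[0,0,0],[0,0,0]],[-0.4,[0,0,0],[0,0,0]]]'|grep -E "ee_p|cont|open|gras";  python3 -m pendant '[[-0.3,[0,0,0],[0,0,0]],[-0.3,[0,0,0],[0,0,0]]]'
python3 -c "
from h import *
wring(.010,[.475,-.1545])"
```

```text
t: 24.25
ee_pos: [0.4753, -0.1546, 0.1803]
tcp_rot: [0.001, 0.218, 0.976, 0.0]
contact_force: [0.7, -1.1, 0.8]
opening: 1.001
grasp_force: 0.0
ee_pos: [0.4743, -0.1549, 0.1792]
contact_force: [0.5, -0.0, -0.1]
opening: 0.699
grasp_force: 0.0
t: 24.75
ee_pos: [0.4745, -0.1548, 0.1794]
tcp_rot: [-0.0, 0.218, 0.976, 0.0]
contact_force: [-1.9, 1.7, 9.0]
opening: 0.648
grasp_force: 4.5
ring [ 0.4735 -0.1542] 0.0307 (259, 253, 134, 119)
```

```bash
python3 -m pendant '[[-0.28,[0,0,0],[0,0,0]],[-0.28,[0,0,0],[0,0,0]]]'
python3 - <<'E'
from h import *
wring(.010,[.475,-.1545])
w=eyes.read_camera("wrist")["img"];s=eyes.read_camera("side")
p=proj(s,[.4745,-.1545,.01])[0].astype(int);print(p)
a=s["img"][p[1]-35:p[1]+25,p[0]-30:p[0]+30]
cv2.imwrite("pics/a5.png",np.hstack([cv2.resize(w[220:440,170:490],(480,330)),cv2.resize(a,(320,330),interpolation=cv2.INTER_CUBIC)])[:,:,::-1])
E
```

```text
t: 25.0
ee_pos: [0.4745, -0.1548, 0.1795]
tcp_rot: [-0.0, 0.218, 0.976, 0.0]
contact_force: [-2.8, 0.5, 10.4]
opening: 0.639
grasp_force: 5.2
ring [ 0.4734 -0.154 ] 0.0308 (258, 252, 135, 120)
[298 252]
```

View pics/a5.png

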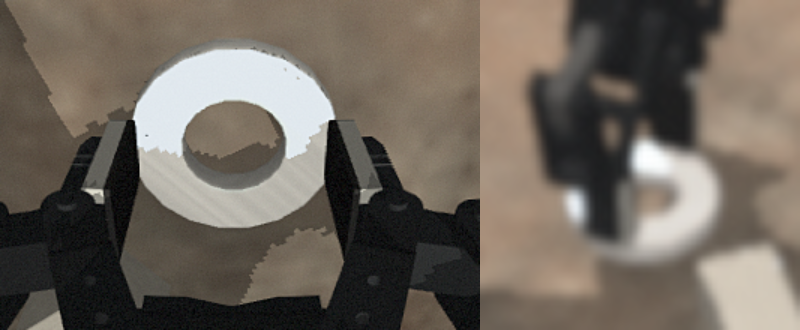

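Picture: the thin ring lies flat and centred between the pads, but the force is only 5 N. The fingers have reached their commanded opening, so they haven't fully loaded yet. Closing a bit more, slightly lower.

```bash
python3 -m pendant '[[-0.28,[0,0,0.015],[0,0,0]],[-0.24,[0,0,0.015],[0,0,0]],[-0.24,[0,0,0.015],[0,0,0]]]'
python3 - <<'E'
from h import *
wring(.010,[.475,-.1545])
w=eyes.read_camera("wrist")["img"][...,1]
for v in range(285,345,10): print(v,w[v,225:275:3],w[v,380:425:3])
E
```

```text
t: 25.45
ee_pos: [0.475, -0.1549, 0.1797]
tcp_rot: [0.001, 0.218, 0.976, 0.001]
contact_force: [-8.4, 4.6, 29.2]
opening: 0.618
grasp_force: 14.7
ring [ 0.4734 -0.1541] 0.0308 (257, 250, 136, 120)
285 [116 116 111 106 107 114 114 110 113 111 107 108 127 236 234 233 233] [233 233 236 145 100  96 103 100  97  96 104 100 107 108 110]
295 [113 114 114 112 117 115 111  72  75  73  69 195 232 233 232 232 233] [231 230 231 234 153 102 104  97 103 107 105 106 101 105 109]
305 [117 113  81  76  79  70  93  97  98  92  13  23   0 242 234 233 231] [185 183  82  21  19 101 100  95 100 105 111 109 111 111 112]
315 [ 83  18  25  25  13 104  98  92  98  21  13  21  18 251 231 233 230] [185 192   0  11  21  17  90 100  95  97  88   9  23  23  61]
325 [ 20  20  22  58  94  94  99 101  15  24  12  22  19  99 191 195 189] [178 193   0  10   6   8  16 107 101 101  96  92  23  20   7]
335 [ 14   7 105  97  98  94 109  17   8  20  13  22   0   0 186 185 182] [181 190  13   8  14   8   9  10  63  97  98  99  97  25  16]
```

```bash
python3 -m pendant '[[-0.24,[0,0,-0.015],[0,0,0]],[-0.24,[0,0,-0.03],[0,0,0]],[-0.24,[0,0,-0.03],[0,0,0]]]'
python3 -m pendant '[[-0.2,[0,0,0],[0,0,0]],[-0.2,[0,0,0],[0,0,0]]]'
python3 -c "
from h import *
wring(.010,[.475,-.1545])"
```

```text
t: 25.85
ee_pos: [0.474, -0.1548, 0.1799]
tcp_rot: [-0.001, 0.218, 0.976, 0.0]
contact_force: [-0.4, 0.4, 6.2]
opening: 0.621
grasp_force: 3.4
t: 26.05
ee_pos: [0.4742, -0.1548, 0.1802]
tcp_rot: [-0.001, 0.218, 0.976, 0.0]
contact_force: [-1.6, 2.3, 9.6]
opening: 0.601
grasp_force: 4.5
ring [ 0.4734 -0.1542] 0.0307 (259, 253, 134, 119)
```

The fingers follow the command without resistance, and the vertical force is about twice the pad force. So the fingertips are resting on the ring's top face: the tip length at this opening is about 0.1695, not 0.179. I'll lift, open, go down to TCP 0.172 and close.

```bash
python3 -m pendant '[[-0.2,[0,0,-0.1],[0,0,0]],[-1,[0,0,-0.1],[0,0,0]],[-1,[0,0,-0.1],[0,0,0]],[-1,[0,0,-0.1],[0,0,0]],[-1,[0,0,0],[0,0,0]],[-1,[0,0,0.075],[0,0,0]],[-1,[0,0,0.075],[0,0,0]],[-1,[0,0,0.075],[0,0,0]]]'
python3 -m pendant '[[-0.4,[0,0,0],[0,0,0]],[-0.4,[0,0,0],[0,0,0]],[-0.4,[0,0,0],[0,0,0]],[-0.3,[0,0,0],[0,0,0]],[-0.3,[0,0,0],[0,0,0]]]'
python3 -c "
from h import *
wring(.010,[.475,-.1545])"
```

```text
t: 26.9
ee_pos: [0.4736, -0.1547, 0.1715]
tcp_rot: [-0.002, 0.218, 0.976, -0.0]
contact_force: [-0.0, 1.5, 0.7]
opening: 0.999
grasp_force: 0.0
t: 27.4
ee_pos: [0.474, -0.1549, 0.1734]
tcp_rot: [-0.001, 0.218, 0.976, 0.0]
contact_force: [-4.4, 1.8, 13.0]
opening: 0.683
grasp_force: 61.2
ring [ 0.4731 -0.1549] 0.0309 (254, 259, 140, 122)
```

```bash
python3 -m pendant '[[0,[0,0,-0.1],[0,0,0]],[0.5,[0,0,-0.5],[0,0,0]],[1,[0,0,-1],[0,0,0]],[1,[0,0,-1],[0,0,0]],[1,[0,0,-1],[0,0,0]]]'
python3 -c "
from h import *
goal(O+AX*(.074+.173+.025),78.3,AX)"
```

```text
t: 27.95
ee_pos: [0.4746, -0.155, 0.2739]
tcp_rot: [0.001, 0.218, 0.976, 0.0]
contact_force: [-0.1, 0.1, -1.5]
opening: 0.678
grasp_force: 64.6
t 27.95 pos [ 0.4746 -0.155   0.2739] open 0.678 gf 64.6 F [-0.1  0.1 -1.5] -> shift [-0.037  1.682 -0.598] turn [-0.0111 -0.0946 -0.0745]
```

```bash
python3 -m pendant '[[1,[0,0.3,-0.4],[0,0,0]],[1,[0,0.6,-0.7],[0,-0.03,-0.03]],[1,[0,0.8,-0.7],[-0.01,-0.06,-0.05]],[1,[0,0.8,-0.7],[-0.0111,-0.0946,-0.0745]],[1,[0,0.8,-0.7],[-0.0111,-0.0946,-0.0745]],[1,[0,0.8,-0.7],[-0.0111,-0.0946,-0.0745]]]'|grep ee_p
python3 -c "
from h import *
goal(O+AX*(.074+.173+.025),78.3,AX)"
```

```text
ee_pos: [0.5075, -0.0827, 0.341]
t 28.55 pos [ 0.5075 -0.0827  0.341 ] open 0.682 gf 64.9 F [-0.7  0.2 -1.1] -> shift [-0.219  0.853  0.14 ] turn [-0.0003 -0.0029 -0.0008]
```

```bash
python3 -m pendant '[[1,[-0.1,0.4,0],[0,0,0]],[1,[-0.22,0.853,0],[0,-0.003,-0.001]],[1,[-0.22,0.853,0],[0,-0.003,-0.001]],[1,[-0.22,0.853,0],[0,-0.003,-0.001]]]'|grep ee_p
python3 -c "
from h import *
goal(O+AX*(.074+.173+.0),78.3,AX)"
```

```text
ee_pos: [0.5465, -0.0026, 0.3474]
t 28.95 pos [ 0.5465 -0.0026  0.3474] open 0.680 gf 64.9 F [ 1.  -0.8 -0.8] -> shift [ 0.01  -0.011  0.389] turn [-0.0004  0.0005  0.0011]
```

```bash
python3 -m pendant '[[1,[0.01,-0.011,0.2],[0,0,0.001]],[1,[0.01,-0.011,0.38],[0,0,0.001]],[1,[0.01,-0.011,0.48],[0,0,0.001]],[1,[0.01,-0.011,0.53],[0,0,0.001]],[1,[0.01,-0.011,0.53],[0,0,0.001]]]'|grep -E "ee_p|conta"
for i in 1 2 ; do python3 -m pendant '[[1,[0,0,0.04],[0,0,0]],[1,[0,0,0.08],[0,0,0]],[1,[0,0,0.08],[0,0,0]]]'|grep -E "contact|ee_pos"; done
python3 - <<'E'
from h import *
goal(O+AX*(.0+.173),78.3,AX);s=bot.sense();print(rot(s["tcp_rot"]).inv().apply(s["contact_force"]),s["wrist_torque"])
E
```

```text
ee_pos: [0.5603, -0.0074, 0.2968]
contact_force: [-1.2, 3.0, -3.2]
ee_pos: [0.5627, -0.0073, 0.2898]
contact_force: [-3.4, 5.3, -2.0]
ee_pos: [0.5649, -0.0078, 0.2823]
contact_force: [-1.9, 4.4, -2.6]
t 30.05 pos [ 0.5649 -0.0078  0.2823] open 0.681 gf 64.9 F [-1.9  4.4 -2.6] -> shift [0.001 0.002 0.451] turn [0.0001 0.0013 0.0001]
[3.36489477 3.93618977 1.67948829] [1.02907527 0.93369683 0.25019721]
```

```bash
python3 -m pendant '[[1,[0.008,0.01,0.03],[0,0,0]],[1,[0.008,0.01,0.05],[0,0,0]],[1,[0.008,0.01,0.05],[0,0,0]]]'|grep -E "contact|ee_pos"
for i in 1 2 3; do python3 -m pendant '[[1,[0,0,0.025],[0,0,0]],[1,[0,0,0.025],[0,0,0]]]'|grep -E "contact|ee_pos|opening"; done
python3 - <<'E'
from h import *
goal(O+AX*(.0+.173),78.3,AX);s=bot.sense();print(rot(s["tcp_rot"]).inv().apply(s["contact_force"]),s["wrist_torque"])
E
```

```text
ee_pos: [0.5664, -0.0077, 0.2774]
contact_force: [-2.1, 2.0, -0.3]
ee_pos: [0.5671, -0.0078, 0.2751]
contact_force: [-2.6, 2.7, 0.4]
opening: 0.682
ee_pos: [0.5678, -0.008, 0.2728]
contact_force: [-4.0, 1.7, 2.3]
opening: 0.676
ee_pos: [0.5685, -0.0081, 0.2705]
contact_force: [-5.7, 1.8, 3.3]
opening: 0.682
t 30.95 pos [ 0.5685 -0.0081  0.2705] open 0.682 gf 65.6 F [-5.7  1.8  3.3] -> shift [ 0.    -0.002  0.327] turn [-0.0001  0.0018 -0.0001]
[ 4.69045321  0.64383867 -4.91814069] [0.57861184 1.19468876 0.08017332]
```

```bash
for i in 1 2 ; do python3 -m pendant '[[1,[0,0,0.015],[0,0,0]],[1,[0,0,0.015],[0,0,0]]]'|grep -E "contact|ee_pos"; done
python3 - <<'E'
from h import *
goal(O+AX*(.0+.173),78.3,AX);s=bot.sense();print(rot(s["tcp_rot"]).inv().apply(s["contact_force"]),s["wrist_torque"])
c=eyes.read_camera("side")
# shade profile of the stack in the side view: gap between plate and the stand block vs. start
import pickle
s0=pickle.load(open("cams.pkl","rb"))[1]
for dx in(.034,.0,):
  for cc in(s0,c):
    L=[]
    for h in np.arange(.012,-.03,-.002):
      p=proj(cc,O+AX*h+R.from_euler('z',-.204).apply([dx*.955,-.025,dx*.2955]))[0]
      L.append(int(cv2.getRectSubPix(np.ascontiguousarray(cc["img"][...,1]),(1,1),tuple(map(float,p)))[0,0]))
    print(dx,L)
E
```

```text
ee_pos: [0.5689, -0.0082, 0.2695]
contact_force: [-7.6, 2.6, 6.8]
ee_pos: [0.5691, -0.0082, 0.2692]
contact_force: [-18.2, 3.4, 21.3]
t 31.35 pos [ 0.5691 -0.0082  0.2692] open 0.682 gf 68.0 F [-18.2   3.4  21.3] -> shift [ 0.002 -0.001  0.314] turn [ 0.      0.0018 -0.0002]
[ 11.26675455  -0.38901655 -25.87780082] [ 0.32992638  2.79691292 -0.0394185 ]
0.034 [232, 219, 198, 174, 152, 147, 147, 149, 151, 148, 140, 130, 118, 109, 100, 96, 94, 92, 91, 91, 92]
0.034 [207, 214, 219, 222, 224, 218, 204, 185, 163, 146, 133, 124, 117, 109, 102, 98, 96, 95, 94, 93, 94]
0.0 [140, 150, 159, 172, 191, 214, 224, 225, 214, 187, 162, 148, 147, 153, 157, 158, 153, 147, 139, 134, 131]
0.0 [172, 169, 169, 167, 167, 168, 168, 168, 169, 169, 166, 163, 159, 151, 143, 136, 133, 133, 133, 133, 132]
```

The seat has reached its stop: the force jumped to 26 N and the plate shows about 8–9 mm down. Easing off and letting go.

```bash
python3 -m pendant '[[1,[0,0,-0.02],[0,0,0]],[1,[0,0,-0.02],[0,0,0]]]'|grep conta; python3 -m pendant '[[0,[0,0,0],[0,0,0]],[-0.5,[0,0,0],[0,0,0]],[-1,[0,0,0],[0,0,0]],[-1,[0,0,0],[0,0,0]],[-1,[0,0,-0.2],[0,0,0]],[-1,[0,0,-0.5],[0,0,0]],[-1,[0,0,-0.9],[0,0,0]],[-1,[0,0,-0.9],[0,0,0]],[-1,[0,0,-0.9],[0,0,0]]]'
python3 - <<'E'
from h import *
import pickle
from scipy.optimize import least_squares
s0=pickle.load(open("cams.pkl","rb"))[1];c=eyes.read_camera("side");Rz=R.from_euler('z',-.204)
def prof(cc,dx,dy,hs):
    g=np.ascontiguousarray(cc["img"][...,1]);return [int(cv2.getRectSubPix(g,(1,1),tuple(map(float,proj(cc,O+AX*h+Rz.apply([dx*.955,dy,dx*.2955]))[0])))[0,0]) for h in hs]
for dx,dy in((.034,-.025),(.0,-.025)): print(dx,prof(s0,dx,dy,np.arange(.012,-.03,-.002)),prof(c,dx,dy,np.arange(.012,-.03,-.002)))
# top face of the last ring: bright ellipse seen in wrist view -> height by its apparent diameter
w=eyes.read_camera("wrist");s=bot.sense();r=rot(s["tcp_rot"])
Tt=np.eye(4);Tt[:3,:3]=r.as_matrix();Tt[:3,3]=s["ee_pos"];w["world_from_camera"]=np.linalg.inv(Tt)@w["world_from_camera"]
d=(s["ee_pos"]-O)@AX;print("tcp dist",d)
hsv=cv2.cvtColor(w["img"],cv2.COLOR_RGB2HSV);m=((hsv[...,1]<70)&(hsv[...,2]>165)).astype(np.uint8);m[:,:200]=0;m[:,460:]=0
for k in cv2.findContours(m,cv2.RETR_EXTERNAL,cv2.CHAIN_APPROX_NONE)[0]:
    if cv2.contourArea(k)<400: continue
    print(cv2.boundingRect(k),cv2.contourArea(k),[tuple(np.round(np.r_[cv2.minEnclosingCircle(np.array([wat(w,*q[0],d-h)[:2] for q in k]).astype(np.float32))[0],cv2.minEnclosingCircle(np.array([wat(w,*q[0],d-h)[:2] for q in k]).astype(np.float32))[1]],4)) for h in(.040,.0455,.054)])
cv2.imwrite("/tmp/w.png",w["img"])
E
```

```text
contact_force: [-8.1, 2.7, 7.4]
t: 32.5
ee_pos: [0.5426, -0.0027, 0.3564]
tcp_rot: [0.153, 0.101, 0.983, -0.015]
contact_force: [0.0, 1.2, -0.8]
opening: 1.0
grasp_force: 0.0
0.034 [232, 219, 198, 174, 152, 147, 147, 149, 151, 148, 140, 130, 118, 109, 100, 96, 94, 92, 91, 91, 92] [222, 220, 218, 211, 198, 175, 158, 148, 144, 142, 138, 131, 121, 111, 103, 99, 96, 95, 94, 93, 94]
0.0 [140, 150, 159, 172, 191, 214, 224, 225, 214, 187, 162, 148, 147, 153, 157, 158, 153, 147, 139, 134, 131] [168, 167, 168, 168, 168, 169, 168, 167, 164, 161, 155, 148, 141, 141, 145, 150, 152, 149, 143, 137, 134]
tcp dist 0.29367576679563834
(308, 362, 87, 40) 2297.0 [(np.float64(-0.1147), np.float64(0.0211), np.float64(0.0348)), (np.float64(-0.1099), np.float64(0.0206), np.float64(0.0339)), (np.float64(-0.1024), np.float64(0.0198), np.float64(0.0326))]
(274, 206, 104, 90) 6669.0 [(np.float64(-0.0008), np.float64(0.0008), np.float64(0.0337)), (np.float64(0.0013), np.float64(0.0008), np.float64(0.0329)), (np.float64(0.0045), np.float64(0.0008), np.float64(0.0316))]
(308, 179, 66, 59) 409.0 [(np.float64(0.026), np.float64(0.0104), np.float64(0.0267)), (np.float64(0.0274), np.float64(0.0102), np.float64(0.026)), (np.float64(0.0296), np.float64(0.0098), np.float64(0.025))]
```

After release the plate stays about 4 mm down, where an unlatched one would spring back to 0. So the stack is latched, and the gripper is clear of it.

```bash
python3 -c "
from plant import bot
print(bot.sign_off())"
```

```text
the job is handed in; nothing more can be done
None
```

I threaded the three rings on thickest first, pressed them to the seat's stop and let go; the plate then stayed about 4 mm down, which points to the catches holding the stack, though I had no close picture left to confirm it. I handed the job in after about 33 s; the middle ring was set down once and regripped on the way.

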